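# Press a cup's lid home in the cam-lift press

### The arm

A 6-joint arm with a two-finger parallel gripper is mounted at the origin on the work surface; the furniture and walls round the work are solid. World frame = base frame: x ahead of the robot, y to its left, z up, the work surface at z = 0. Lengths are in m, angles in rad, forces in N, time in s.
With the tool pointing down it reaches from about 0.3 to 0.95 m from the base axis. Payload 3.1 kg.
Tool frame: the origin (TCP) lies midway between the tips of the shut fingers; the grasp point (between the pads) lies 19 mm behind it; z points along the fingers, y is the line along which they close (so a half turn about z gives the same grasp; the last joint's range is limited). The gripper opens to 85 mm and grips with 20 to 120 N. Pads are 22 mm wide; open, the fingers measure 114 mm over their backs; the gripper's body (76 mm by 85 mm) begins 54 mm behind the grasp point. The pads swing forward as they close: fully open they stand 13 mm farther back than shut.
Start: joints at [1.215, 0.308, 1.634, -0, 1.2, -0.07], TCP at [0.176, 0.6, 0.231] pointing down, gripper open.
Joint ranges: [-3.06, 3.06], [-0.79, 1.96], [0.05, 2.63], [-1.19, 4.34], [0.05, 2.64], [-2.94, 2.94]. Speed limits (rad/s): [2.79, 2.79, 3.14, 3.14, 3.14, 3.14].

### API

Orientations are given as a unit quaternion [w, x, y, z].
In Python, from bench import bot, vision, job_done gives the robot as it stands.
- The arm moves only by the tool arm_command, never from a script. Its argument "deltas" is a list that holds one entry, the list of rows, each a list of 7 numbers: the shift along the tool's x, y, z in mm, then the turn, a rotation vector about the tool's x, y, z in degrees, then the opening, from 0 (shut) to 1 (fully open). A call has 1 to 8 rows; each row is the pose to reach, as a shift and turn from the pose commanded when the call began, along the tool's axes at that moment; what a row does not reach only later rows make up. A row lasts 1/10 s, in which the tool goes at most 50 mm and 8.59 degrees, less where a joint would pass 70% of its speed; a pose out of reach is approached as far as the arm can. A call with a gripper value outside its range is refused whole. The fingers move at their own pace and stop on an object; "grip_force" is the grip in N (left out, the last holds). Time passes only in rows, so rows that repeat a pose let the fingers close. It gives the time, the measured TCP pose, the force, the opening and the grip force at its end, in the units of the state.
- bot.observe(): the state, without advancing time (a new reading comes with each control period).
- vision.grab_frame(name): name is "side" or "top" or "wrist"; returns the picture (400x640x3 uint8, red, green, blue); there is no depth.
- vision.camera_params(name): a dict with "camera_matrix" (3x3 intrinsics, pixels), "extrinsics" (4x4, takes a point from camera to world coordinates). Camera axes: x right, y down, z forward; pixel columns grow to the right and rows downward; lengths in m; the calibration is good to about 2 mm. The wrist camera is an equidistant fisheye: a pixel r from the principal point sees the ray r / f radians off the axis. A picture is of the moment at which its call begins: read the wrist's pose just before it. camera_params takes no time and is no camera call; for the wrist camera it gives the pose at the moment of the call.
- job_done(): hands the job in; it is judged then, once.
The state is a dict: "clock": time; "joint_positions": joint angles; "dq": joint speeds; "joint_efforts": joint torques, N m; "tcp_pos": TCP position; "tcp_rot": TCP orientation; "force": force on the tool from outside, world axes, zero at the start; "moment": the same for the moment, N m; "gripper_width": opening from 0.0 (shut) to 1.0 (fully open); "gripper_force": force on a finger pad.
Only numpy, scipy, OpenCV 4.12 (cv2) and the standard library are available. Lean on these libraries where they do the work, as an engineer would, in place of code of your own. Each camera call takes 0.05 s, during which the arm holds its last target. There are 200 camera calls.

### The job

A sealed cup of paste sits in the nest of the hand lid press, whose cover stands open. Press the cover down until its spring catch snaps over and it stays shut by itself; then bring the side lever up from where it lies at the back to straight upright, where the cam lifts the cup highest and its lid is squeezed against the cover's sprung pad. The lever springs back if let go, so finish while still holding it there, no longer touching the cover, and leave the things round the press undisturbed.

Things in the scene. Friction and masses are not known exactly. Their poses are not given: they have to be found in the camera images.
- press: the hand lid press, standing fixed on the table: aluminium base plate 202 x 150 mm on four feet, with side cheeks, a rear upright and a front bridge, 175 mm tall. Origin on the table under the centre of the cup's nest; its own -x is the front (the catch, roughly towards the robot), +x the back (the cover's hinge), +y left, -y right (the lever's side), z up. Place and yaw vary
- cover_hinge (a point): middle of the cover's hinge axis: 88 mm behind (+x of the press) and 156 mm above the press's origin; the axis runs along the press's y
- cover (a joint): cover angle in rad: 0 shut (hard stop), growing as its front edge rises; starts at 0.5 to 0.9 and stays where it is left (1 to 3 N at the front moves it). At 0.065 a bar under its front meets the sprung roller of the catch; 8 to 12 N down on the thumb pad pushes it past, and below about 0.03 the roller snaps over the bar and holds it shut. 0.02 or less counts as shut
- thumb_pad (a point): centre of the top of the black rubber pad (36 x 44 mm) on the cover's front tongue: the place to press. 174 mm in front of the hinge axis and 12 mm above it, measured in the turning cover; with the cover shut 86 mm in front of the press's origin and 168 mm above the table. The cover is a flat plate 110 mm wide; ribs and stud heads stand up to 15 mm above it
- pad: white round pressure pad, 92 mm across, on springs under the cover (1.2 N per mm); carried by the cover, origin at the centre of its underside, 4 mm above the cup's lid when the cover is shut and the lever is at rest. With the cover shut and the lever upright it squeezes the lid with about 9 to 10 N
- nest (a point): centre of the floor of the white nest ring on the platen; the cam raises platen, nest and cup by 11 mm
- nest_cup: the sealed cup in the nest, 104 mm across the rim, 46 mm tall, 95 to 175 g; origin at the centre of its underside
- lever (a joint): cam lever angle in rad: 0 at rest against its stop, lying to the back of the press 0.32 rad above level; grows as it is swung up and forward (towards the press's front); upright, which is the cam's highest lift, at 1.25; past that the cup sinks again, stop at 1.80. A return spring pulls it to 0 at all times: 3 to 6 N at the grip
- lever_grip (a point): centre of the lever's black grip, a round bar 19 mm thick that points outward to the right, parallel to the shaft, 130 mm from the shaft's axis. The bar reaches 25 mm outward and 33 mm inward of this point, where the steel lever (8 mm thick, 16 mm wide) begins. At rest it is 123 mm behind and 93 mm above the press's origin; with the lever upright 0 mm and 182 mm
- cam_shaft (a point): point on the axis of the lever's shaft straight beside the middle of the grip: 112 mm to the right and 52 mm above the press's origin; the axis runs along the press's y
- loose_cup: a sealed cup of orange paste, 104 mm across the rim, 46 mm tall, standing on the table to the right; origin at the centre of its underside; to be left alone
- stamp: a hand stamp 26 x 45 mm, 74 mm tall, standing to the right of the press; origin under its centre; to be left alone
- beaker: a small steel beaker, 70 mm across, 69 mm tall, standing at the right, nearer the robot; origin under its centre; to be left alone
- book: a dark blue note book, 210 x 152 x 14 mm, lying near the robot at the left; origin under its centre; to be left alone
- pen: a marker pen, 135 mm long, 16 mm thick, lying on the book; origin under its centre; to be left alone
- thermometer: a pen thermometer, 174 mm long, 18 mm thick, lying on the book; origin under its centre; to be left alone
- sticker_roll: a roll of stickers lying flat, 81 mm across, 30 mm tall, behind and to the left of the press; origin under its centre; to be left alone

How it is judged:
On the way, in this order (a step that is already met when the one before it is completed fails the run):
1. the cover is shut and stays shut by its catch, with the robot off it (value of joint cover below 0.02 rad and contact force between each of the fingers, the arm and cover below 0.5 N), for 0.3 s.
2. the lever is held upright, at the cam's highest lift, with the lid pressed against the pad (all of step 1 and value of joint lever between 1.1308 and 1.3708 rad and contact force between nest_cup and pad above 5 N and contact force between any of the fingers, the arm and lever above 1 N), for 0.2 s.
At the end, for the whole second after the job is handed in: The cover is shut (within 0.02 rad) by its catch alone, untouched by the robot; the robot holds the lever (over 1 N) within 0.12 rad of upright (1.25) and still; the cup sits level in its nest (within 6 mm, 0.06 rad) and its lid is pressed against the pad with over 5 N (all of step 2 and velocity of joint lever between -0.1 and 0.1 rad/s and horizontal distance between nest_cup and nest below 0.006 m and angle between nest_cup's own z axis and vertical below 0.06 rad); the arm keeps its last pose, push and grip.
It fails at once if a thing beside the press is pushed away or knocked over (distance of any of loose_cup, stamp, beaker, book, pen, thermometer, sticker_roll from where it was at the start of the episode above 0.03 m or angle between any of loose_cup, stamp, beaker, sticker_roll's own z axis and vertical above 0.5 rad).
It also fails if it takes over 48 s, if anything falls off the work surface, if the arm or the gripper's body presses on something with over 40 N, if the wrist force passes 120 N, or if a joint passes its speed limit or range.

## Working session

There is one attempt and no reset: what is moved stays moved. The work goes in short steps, Python scripts to look and compute and a tool call to move; the robot and the scene stay as the last step left them, time stands still between calls to the robot, and variables do not carry over. Pictures are saved under pics/ and viewed, at most 13 in all, crops included, and the job is handed in when it is done.

Besides the shell and the picture viewer there is one more tool, called after ">>>" as a command line: name --argument value ..., lists and objects as JSON in quotes. arm_command: Moves the arm, as the interface text tells. Its arguments: {"type":"object","properties":{"deltas":{"type":"array","items":{"type":"array","items":{"type":"array","items":{"type":"number"}}}},"grip_force":{"type":"number"}},"required":["deltas"]}

```bash
ls; mkdir -p pics; python3 - <<'E'
from bench import bot, vision
import cv2
s=bot.observe(); print({k:s[k] for k in ("clock","tcp_pos","tcp_rot","force","joint_positions")})
for n in("side","top"):
    p=vision.camera_params(n); print(n,p)
    cv2.imwrite(f"pics/{n}0.png",vision.grab_frame(n)[:,:,::-1])
E
```

```text
pics
{'clock': 0.0, 'tcp_pos': array([0.1759468 , 0.59885211, 0.2300368 ]), 'tcp_rot': array([-2.52517134e-04,  1.42439344e-01,  9.89802854e-01, -1.13096157e-03]), 'force': array([-0.02900581,  1.10513697, -0.71364706]), 'joint_positions': array([ 1.21527295e+00,  3.08996894e-01,  1.63521872e+00,  1.75960878e-05,
        1.19969460e+00, -6.96786737e-02])}
side {'camera_matrix': array([[366.88649521,   0.        , 321.16586432],
       [  0.        , 366.88649521, 202.41746519],
       [  0.        ,   0.        ,   1.        ]]), 'extrinsics': array([[ 0.90555361, -0.22416838,  0.36016828,  0.17028699],
       [-0.42422287, -0.48401399,  0.76535313, -0.54137141],
       [ 0.00275852, -0.84585991, -0.53339798,  0.59118486],
       [ 0.        ,  0.        ,  0.        ,  1.        ]])}
top {'camera_matrix': array([[389.96538898,   0.        , 325.07916713],
       [  0.        , 389.96538898, 197.33881114],
       [  0.        ,   0.        ,   1.        ]]), 'extrinsics': array([[-0.0165632 , -0.99026729,  0.13818958,  0.34651531],
       [-0.99986198,  0.01622463, -0.00357623,  0.10594484],
       [ 0.00129935, -0.13822974, -0.99039934,  1.18878594],
       [ 0.        ,  0.        ,  0.        ,  1.        ]])}
```

View pics/side0.png

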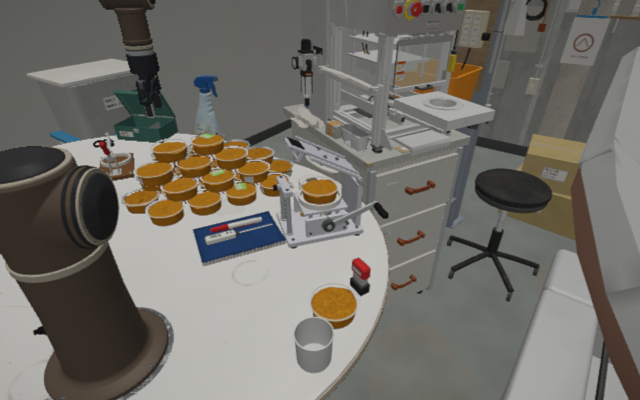

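View pics/top0.png

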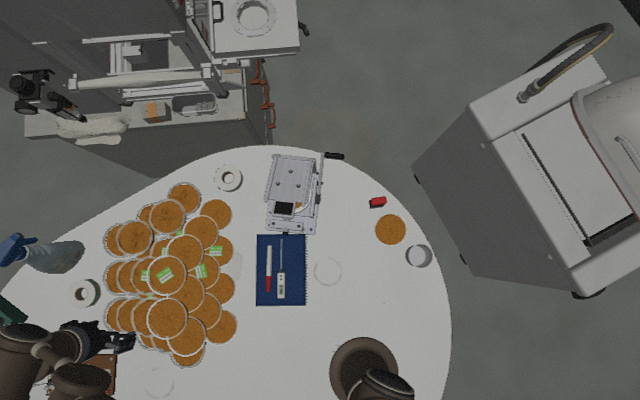

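The press sits at about (293,190) in the top view and (320,205) in the side view. The grip is at top (334,156) and side (378,210), and the black thumb pad at top (284,208). I'll enlarge both views.

```bash
python3 - <<'E'
import cv2
a=cv2.imread("pics/top0.png")[140:245,250:355]; b=cv2.imread("pics/side0.png")[130:255,265:395]
a=cv2.resize(a,(520,520),interpolation=cv2.INTER_CUBIC)
b=cv2.resize(b,(780,750),interpolation=cv2.INTER_CUBIC)[:600]
cv2.imwrite("pics/ca.png",a);cv2.imwrite("pics/cb.png",b)
E
```

```text
(no output)
```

View pics/ca.png

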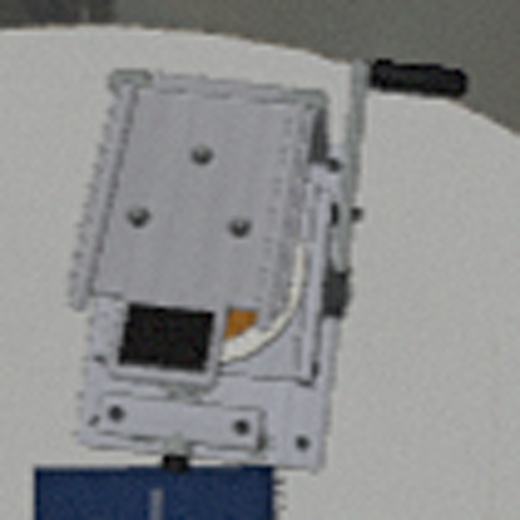

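View pics/cb.png

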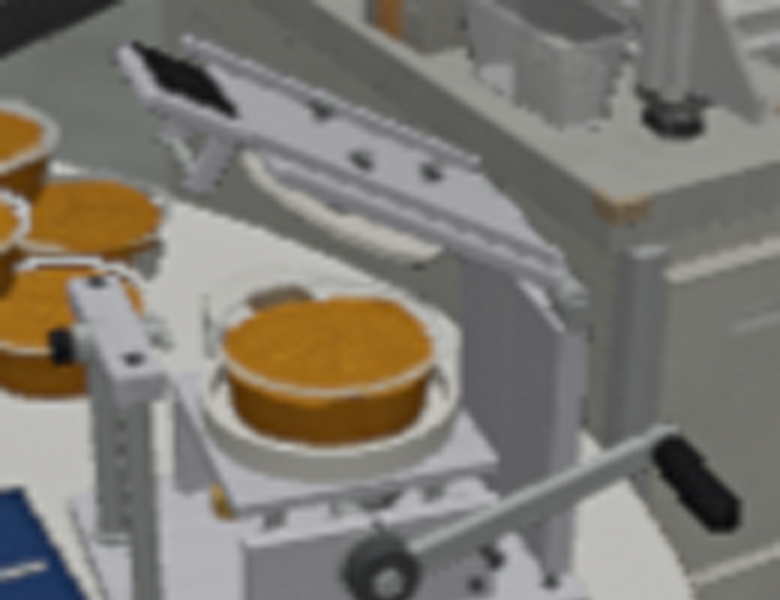

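The crops show the grip as a black bar and the thumb pad as a clear black quad in both views. The cover is well open, and the lever lies back. I'll triangulate the black blobs and fit the press pose.

```bash
cat > h.py <<'E'
import numpy as np, cv2
from bench import bot, vision
from scipy.spatial.transform import Rotation as R
from scipy.optimize import least_squares
def blob(img,x0,x1,y0,y1,thr=70):
    g=cv2.resize(img[y0:y1,x0:x1],None,fx=8,fy=8,interpolation=cv2.INTER_CUBIC).max(2)
    m=(g<thr).astype(np.uint8)
    n,l,st,c=cv2.connectedComponentsWithStats(m)
    i=1+st[1:,4].argmax(); return (c[i]+.5)/8-.5+[x0,y0], st[i]/8
def ray(n,uv):
    p=vision.camera_params(n);K=p["camera_matrix"];E=p["extrinsics"]
    d=E[:3,:3]@np.linalg.solve(K,[*uv,1]);return E[:3,3],d/np.linalg.norm(d)
def tri(a,b):
    (p,d),(q,e)=a,b
    s=np.linalg.lstsq(np.c_[d,-e],q-p,rcond=None)[0]
    A,B=p+s[0]*d,q+s[1]*e; return (A+B)/2,np.linalg.norm(A-B)
def plane(r,z): return r[0]+r[1]*(z-r[0][2])/r[1][2]
def press(v,pt):
    x,y,t=v; c,s=np.cos(t),np.sin(t); pt=np.asarray(pt,float)
    return np.array([x+c*pt[0]-s*pt[1],y+s*pt[0]+c*pt[1],pt[2]])
def thumb(th): # press frame
    return np.array([.088-.174*np.cos(th)-.012*np.sin(th),0,.156+.012*np.cos(th)+.174*np.sin(th)-0*th]) if 0 else np.array([.088-(.174*np.cos(th)-.012*np.sin(th)),0,.156+.174*np.sin(th)+.012*np.cos(th)])
E
python3 - <<'E'
from h import *
T=cv2.imread("pics/top0.png");S=cv2.imread("pics/side0.png")
gt=blob(T,324,348,150,162);gs=blob(S,373,392,200,222)
pt=blob(T,271,298,199,217);ps=blob(S,284,308,134,152)
for b in(gt,gs,pt,ps):print(b[0].round(2),b[1])
G,eg=tri(ray("top",gt[0]),ray("side",gs[0]));P,ep=tri(ray("top",pt[0]),ray("side",ps[0]))
print("grip",G,eg,"pad",P,ep)
f=lambda v:np.r_[press(v[:3],(.123,-.112-.004,.093))-G,press(v[:3],thumb(v[3]))-P]
r=least_squares(f,[.65,.15,0,.7]);print(r.x,r.fun.round(4))
for n,u in(("loose",(390,229)),("stamp",(377,203)),("beaker",(419,256))):print(n,plane(ray("top",u),.06))
E
```

```text
[334.04 155.4 ] [5.0000e-01 1.7500e+00 2.0125e+01 8.2500e+00 9.3175e+02]
[380.62 210.41] [5.0000e-01 2.6250e+00 1.4875e+01 1.6125e+01 1.0050e+03]
[283.14 207.7 ] [   3.       2.375   19.25    13.625 1663.875]
[295.2  142.65] [  3.25    3.125  16.75   12.125 557.375]
grip [0.62031691 0.07412587 0.0965681 ] 0.0005840123562716758 pad [0.45363413 0.20405326 0.25371891] 0.0004878748959042608
[ 0.50869709  0.19978625 -0.08729887  0.52987354] [ 0.0008 -0.0006 -0.0036 -0.0008  0.0006  0.0006]
loose [ 0.40854815 -0.08423027  0.06      ]
stamp [ 0.48485974 -0.04930012  0.06      ]
beaker [ 0.33003133 -0.16422148  0.06      ]
```

```bash
cat >> h.py <<'E'
def to(target,yv):
    "delta in tool mm / deg from now to target with tool down, tool y along yv"
    s=bot.observe();q=s["tcp_rot"];A=R.from_quat([*q[1:],q[0]])
    yv=np.r_[np.asarray(yv)[:2],0];yv/=np.linalg.norm(yv);z=np.array([0,0,-1.]);B=R.from_matrix(np.c_[np.cross(yv,z),yv,z])
    print("shift",(A.inv().apply(np.asarray(target)-s["tcp_pos"])*1e3).round(1),"turn",np.degrees((A.inv()*B).as_rotvec()).round(2))
E
python3 - <<'E'
from h import *
G=np.array([0.62031691,0.07412587,0.0965681]);P=np.array([0.45363413,0.20405326,0.25371891])
f=lambda v:np.r_[press(v[:3],(.123,-.108,.093))-G,press(v[:3],thumb(v[3]))-P]
v=least_squares(f,[.65,.15,0,.7]).x;print(v,f(v).round(4))
for z in(.02,.03,.04):
    a=plane(ray("top",(265.7,228.4)),z);b=plane(ray("top",(314.4,234)),z);d=b-a
    print(z,a,b,np.linalg.norm(d),np.arctan2(d[1],d[0])+np.pi/2)
print(press(v[:3],(-.1,.075,.03)),press(v[:3],(-.1,-.075,.03)))
print("pad",press(v[:3],thumb(v[3])),"shut",press(v[:3],thumb(0)),"grip",press(v[:3],(.123,-.112,.093)),"up",press(v[:3],(0,-.112,.182)))
t=press(v[:3],thumb(v[3]));to(t+[0,0,.05],[-np.sin(v[2]),np.cos(v[2])])
E
```

```text
[ 0.51063493  0.19669522 -0.1211518   0.52264728] [-0.0006  0.0005 -0.0036  0.0006 -0.0005 -0.0005]
0.02 [0.41867203 0.28093804 0.02      ] [0.39956774 0.13544922 0.02      ] 0.14673775974617234 -0.1305640086235036
0.03 [0.41805466 0.27944082 0.03      ] [0.39911383 0.13519678 0.03      ] 0.14548228811085812 -0.13056400862350315
0.04 [0.4174373 0.2779436 0.04     ] [0.39865992 0.13494435 0.04      ] 0.14422681647554386 -0.13056400862350315
[0.42043209 0.28323104 0.03      ] [0.40230374 0.13433053 0.03      ]
pad [0.4542701  0.20355753 0.25325459] shut [0.4252653 0.2070888 0.168    ] grip [0.61919751 0.07065092 0.093     ] up [0.49709909 0.08551617 0.182     ]
shift [-378.5 -301.   -72.5] turn [-0.12 -0.02 -9.44]
```

>>> arm_command --deltas '[[[0, 0, -40, 0, 0, 0, 0], [-20, -15, -72, 0, 0, 0, 0], [-60, -48, -72, 0, 0, -2, 0], [-100, -80, -72, 0, 0, -4, 0], [-140, -112, -72, 0, 0, -6, 0], [-180, -144, -72, 0, 0, -8, 0], [-220, -176, -72, 0, 0, -9.4, 0], [-260, -208, -72, 0, 0, -9.4, 0]]]'

```text
clock: 0.9
tcp_pos: [0.3629, 0.3314, 0.3029]
tcp_rot: [-0.0, 0.06, 0.998, -0.0]
force: [2.1, 0.3, 0.0]
gripper_width: -0.001
gripper_force: 0.0
```

>>> arm_command --deltas '[[[-35, -25, 0, 0, 0, 0, 0], [-70, -55, 0, 0, 0, 0, 0], [-100, -75, 0, 0, 0, 0, 0], [-100, -75, 0, 0, 0, 0, 0], [-100, -75, 0, 0, 0, 0, 0]]]'

```text
clock: 1.4
tcp_pos: [0.4526, 0.2461, 0.3027]
tcp_rot: [-0.001, 0.062, 0.998, -0.0]
force: [-0.3, 0.4, 0.3]
gripper_width: 0.005
gripper_force: 0.0
```

```bash
python3 - <<'E'
from h import *
s=bot.observe();print(s["clock"],s["tcp_pos"],s["force"],s["gripper_width"])
v=[.5106,.1967,-.122]
for th in(.523,.3,.15,.065,0): t=press(v,thumb(th)); print(th,t); to(t,[-np.sin(v[2]),np.cos(v[2])])
f=vision.grab_frame("side");cv2.imwrite("pics/s1.png",cv2.resize(f[90:260,240:410,::-1],(595,595),interpolation=cv2.INTER_CUBIC))
E
```

```text
1.4 [0.45259683 0.24610071 0.30268352] [-0.32485626  0.4316684   0.29056893] 0.00453380377835573
0.523 [0.45427508 0.20360594 0.25330565]
shift [ -7.  -42.   49.4] turn [-0.01 -0.09 -0.11]
0.3 [0.43647279 0.20578866 0.21888455]
shift [ 10.9 -42.   83.8] turn [-0.01 -0.09 -0.11]
0.15 [0.42895846 0.20670998 0.19386749]
shift [ 18.4 -42.  108.9] turn [-0.01 -0.09 -0.11]
0.065 [0.42637759 0.20702642 0.1792767 ]
shift [ 21.  -42.  123.4] turn [-0.01 -0.09 -0.11]
0 [0.42523922 0.20716599 0.168     ]
shift [ 22.1 -42.  134.7] turn [-0.01 -0.09 -0.11]
```

View pics/s1.png

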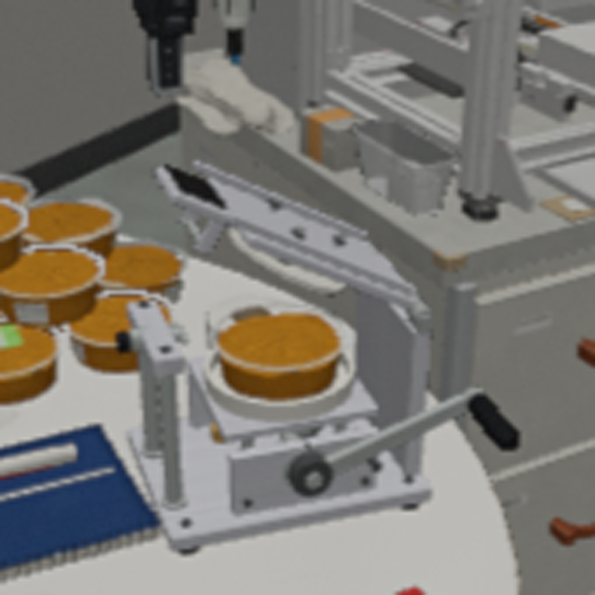

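The shut fingers are at (167,75) in the crop, left of the cover and above it. I'll shift over the thumb pad, then follow the arc down.

>>> arm_command --deltas '[[[-9, -25, 0, 0, 0, 0, 0], [-9, -42, 10, 0, 0, 0, 0], [-9, -42, 30, 0, 0, 0, 0], [-6, -42, 45, 0, 0, 0, 0], [0, -42, 62, 0, 0, 0, 0], [6, -42, 77, 0, 0, 0, 0], [11, -42, 90, 0, 0, 0, 0], [11, -42, 90, 0, 0, 0, 0]]]'

```text
clock: 2.25
tcp_pos: [0.4338, 0.2067, 0.2112]
tcp_rot: [-0.002, 0.06, 0.998, -0.001]
force: [0.5, -0.1, 0.2]
gripper_width: 0.002
gripper_force: 0.0
```

```bash
python3 - <<'E'
from h import *
s=bot.observe();print(s["clock"],s["tcp_pos"],s["force"])
v=[.5106,.1967,-.122]
for th in(.3,.15,.065,0): to(press(v,thumb(th)),[-np.sin(v[2]),np.cos(v[2])])
f=vision.grab_frame("side");cv2.imwrite("pics/s2.png",cv2.resize(f[90:260,240:410,::-1],(595,595),interpolation=cv2.INTER_CUBIC))
E
```

```text
2.25 [0.43383274 0.20674802 0.2111919 ] [ 0.53190753 -0.13563863  0.23823941]
shift [-2.7 -0.7 -7.7] turn [-0.11 -0.24  0.14]
shift [ 4.8 -0.6 17.3] turn [-0.11 -0.24  0.14]
shift [ 7.3 -0.6 31.9] turn [-0.11 -0.24  0.14]
shift [ 8.4 -0.5 43.2] turn [-0.11 -0.24  0.14]
```

View pics/s2.png

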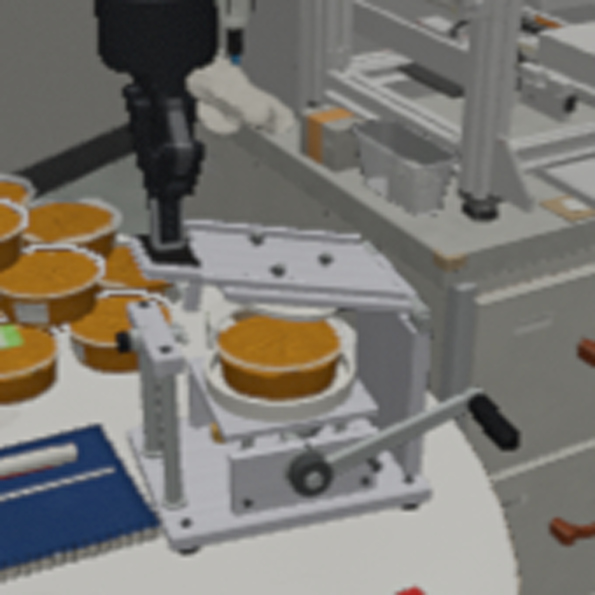

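The fingers sit on the thumb pad (crop 170,250), and the cover is going down. Continuing to the catch.

>>> arm_command --deltas '[[[2, 0, 10, 0, 0, 0, 0], [4, 0, 20, 0, 0, 0, 0], [5, 0, 28, 0, 0, 0, 0], [6, 0, 34, 0, 0, 0, 0], [6, 0, 38, 0, 0, 0, 0], [6, 0, 41, 0, 0, 0, 0], [6, 0, 41, 0, 0, 0, 0]]]'

```text
clock: 3.0
tcp_pos: [0.4302, 0.2068, 0.1714]
tcp_rot: [-0.001, 0.061, 0.998, -0.0]
force: [0.2, -0.9, -0.2]
gripper_width: 0.001
gripper_force: 0.0
```

>>> arm_command --deltas '[[[0, 0, 2, 0, 0, 0, 0], [0, 0, 3, 0, 0, 0, 0], [0, 0, 4, 0, 0, 0, 0], [0, 0, 4, 0, 0, 0, 0]]]'

```text
clock: 3.4
tcp_pos: [0.4307, 0.2071, 0.1682]
tcp_rot: [-0.0, 0.061, 0.998, -0.0]
force: [-0.4, 0.6, 0.3]
gripper_width: -0.002
gripper_force: 0.0
```

>>> arm_command --deltas '[[[0, 0, 1, 0, 0, 0, 0], [0, 0, 2, 0, 0, 0, 0], [0, 0, 3, 0, 0, 0, 0], [0, 0, 3, 0, 0, 0, 0]]]'

```text
clock: 3.8
tcp_pos: [0.4309, 0.2072, 0.1678]
tcp_rot: [-0.0, 0.061, 0.998, -0.0]
force: [-5.6, -2.1, 14.1]
gripper_width: -0.003
gripper_force: 6.9
```

```bash
python3 - <<'E'
from h import *
f=vision.grab_frame("side");cv2.imwrite("pics/s3.png",cv2.resize(f[90:260,240:410,::-1],(595,595),interpolation=cv2.INTER_CUBIC))
print(bot.observe()["force"])
E
```

```text
[-5.63933499 -2.99351863 13.77613651]
```

View pics/s3.png

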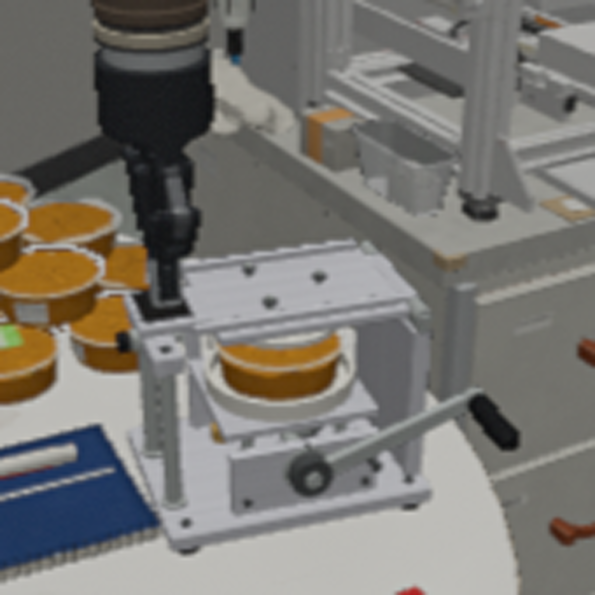

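The crop shows the cover flat and level, with the finger on the pad at the hard stop: 14 N at z = 0.168. Lifting off and working out the lever approach.

>>> arm_command --deltas '[[[0, 0, -15, 0, 0, 0, 0], [0, 0, -50, 0, 0, 0, 0], [0, 0, -80, 0, 0, 0, 0], [0, 0, -80, 0, 0, 0, 0], [0, 0, -80, 0, 0, 0, 0]]]'

```text
clock: 4.35
tcp_pos: [0.4311, 0.2073, 0.2461]
tcp_rot: [0.001, 0.061, 0.998, 0.0]
force: [-0.1, 0.2, 0.3]
gripper_width: -0.001
gripper_force: 0.0
```

```bash
python3 - <<'E'
from h import *
v=[.5106,.1967,-.122]
s=bot.observe();print(s["clock"],s["tcp_pos"],s["joint_positions"].round(2),s["force"].round(1))
f=vision.grab_frame("side");cv2.imwrite("pics/s4.png",cv2.resize(f[90:260,240:410,::-1],(595,595),interpolation=cv2.INTER_CUBIC))
c,sn=np.cos(v[2]),np.sin(v[2])
for y in([c,sn],[-c,-sn]): to(press(v,(.123,-.112,.23)),y)
E
```

```text
4.35 [0.43112102 0.20730812 0.24605366] [ 0.36  0.    1.95 -0.    1.18 -1.09] [-0.1  0.2  0.3]
shift [-204.  -112.4   14.7] turn [-4.000e-02 -1.000e-02  9.001e+01]
shift [-204.  -112.4   14.7] turn [ 1.000e-02 -4.000e-02 -8.999e+01]
```

View pics/s4.png

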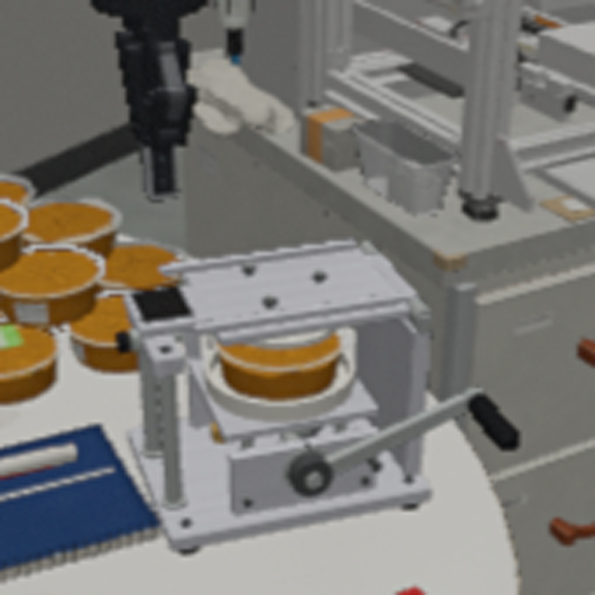

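The cover stays shut with the fingers clear of it. Now moving to above the grip, turning 90° and opening the fingers.

>>> arm_command --deltas '[[[-10, -15, -10, 0, 0, 8, 0], [-30, -35, -10, 0, 0, 16, 0.3], [-55, -55, -10, 0, 0, 24, 0.6], [-80, -75, -10, 0, 0, 32, 1], [-110, -95, -10, 0, 0, 40, 1], [-140, -105, -10, 0, 0, 48, 1], [-170, -112, -10, 0, 0, 56, 1], [-190, -112, -10, 0, 0, 64, 1]]]'

```text
clock: 5.2
tcp_pos: [0.6061, 0.0712, 0.2527]
tcp_rot: [-0.001, 0.584, 0.812, -0.001]
force: [-0.1, 1.1, 0.2]
gripper_width: 1.003
gripper_force: 0.0
```

>>> arm_command --deltas '[[[0, 0, 0, 0, 0, 8, 1], [0, 0, 0, 0, 0, 16, 1], [0, 0, 0, 0, 0, 24, 1], [0, 0, 0, 0, 0, 26, 1], [0, 0, 0, 0, 0, 26, 1]]]'

```text
clock: 5.7
tcp_pos: [0.6044, 0.0727, 0.2528]
tcp_rot: [-0.001, 0.749, 0.663, -0.002]
force: [-0.3, -0.6, 0.3]
gripper_width: 1.003
gripper_force: 0.0
```

```bash
python3 - <<'E'
from h import *
v=[.5106,.1967,-.122]
s=bot.observe();print(s["clock"],s["tcp_pos"],s["joint_positions"].round(2),s["force"].round(1),s["gripper_width"])
c,sn=np.cos(v[2]),np.sin(v[2])
to(press(v,(.123,-.112,.093-.019)),[c,sn])
p=vision.camera_params("wrist");print(p["camera_matrix"][0,0],p["camera_matrix"][:2,2])
f=vision.grab_frame("wrist");cv2.imwrite("pics/w.png",f[:,:,::-1])
E
```

```text
5.7 [0.60437764 0.07274252 0.25280216] [ 0.05  0.26  1.65 -0.    1.24  0.17] [-0.3 -0.6  0.3] 1.0029618958358597
shift [ -0.2  15.6 178.7] turn [-0.24  0.04  0.02]
309.70691628693146 [316.55497501 196.1584679 ]
```

View pics/w.png

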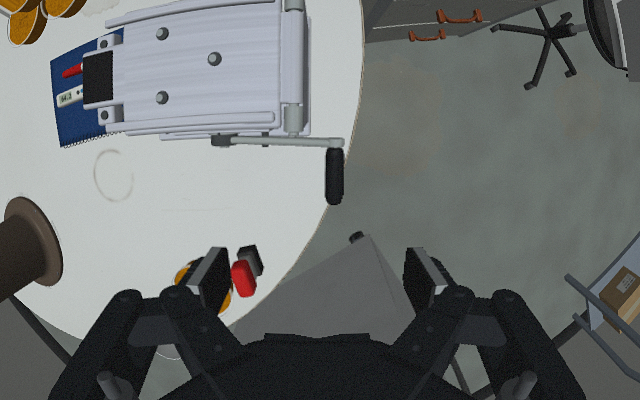

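The wrist view shows the grip as a black bar at column 334, rows 148–205. I'll check its position by casting rays.

```bash
python3 - <<'E'
from h import *
v=[.5106,.1967,-.122]
p=vision.camera_params("wrist");K=p["camera_matrix"];E=p["extrinsics"]
img=cv2.imread("pics/w.png");b,st=blob(img,318,352,150,212,60);print(b,st)
c,sn=np.cos(v[2]),np.sin(v[2])
for u in(b,(334.5,149),(334.5,205)):
    d=(np.array(u)-K[:2,2])/K[0,0];r=np.linalg.norm(d)
    w=E[:3,:3]@np.r_[d/r*np.sin(r),np.cos(r)];q=plane((E[:3,3],w),.093)
    dx=q[:2]-v[:2];print(q,"press frame",c*dx[0]+sn*dx[1],-sn*dx[0]+c*dx[1])
E
```

```text
[334.2082799  176.31415914] [7.37500e+00 0.00000e+00 1.87500e+01 5.51250e+01 7.50575e+03]
[0.62380029 0.07343976 0.093     ] press frame 0.12735936681099294 -0.1085678741438503
[0.62710002 0.10093798 0.093     ] press frame 0.12728810588968986 -0.08087247615198667
[0.62089814 0.04322228 0.093     ] press frame 0.12815618489735311 -0.13891393700804633
```

>>> arm_command --deltas '[[[0, 18, 30, 0, 0, 0, 1], [0, 18, 70, 0, 0, 0, 1], [0, 18, 110, 0, 0, 0, 1], [0, 18, 145, 0, 0, 0, 1], [0, 18, 170, 0, 0, 0, 1], [0, 18, 182, 0, 0, 0, 1], [0, 18, 182, 0, 0, 0, 1]]]' --grip_force 30

```text
clock: 6.45
tcp_pos: [0.6213, 0.0706, 0.0706]
tcp_rot: [-0.002, 0.749, 0.663, -0.002]
force: [-0.1, 0.2, -0.1]
gripper_width: 0.998
gripper_force: 0.0
```

>>> arm_command --deltas '[[[0, 0, 0, 0, 0, 0, 0.5], [0, 0, 0, 0, 0, 0, 0.1], [0, 0, 0, 0, 0, 0, 0.1], [0, 0, 0, 0, 0, 0, 0.1], [0, 0, 0, 0, 0, 0, 0.1]]]'

```text
clock: 6.95
tcp_pos: [0.6215, 0.0711, 0.074]
tcp_rot: [-0.002, 0.749, 0.663, -0.002]
force: [-7.5, 0.5, 8.2]
gripper_width: 0.21
gripper_force: 29.0
```

```bash
python3 - <<'E'
from h import *
v=[.5106,.1967,-.122]
s=bot.observe();print(s["clock"],s["tcp_pos"],s["force"],s["gripper_width"],s["gripper_force"])
f=vision.grab_frame("side");cv2.imwrite("pics/s5.png",cv2.resize(f[90:260,260:430,::-1],(595,595),interpolation=cv2.INTER_CUBIC))
d=s["tcp_pos"][:2]-v[:2];c,sn=np.cos(v[2]),np.sin(v[2]);print(c*d[0]+sn*d[1],-sn*d[0]+c*d[1])
for a in np.linspace(0,1.25,11):
    t=.32+a; print(round(a,3),"y",round(130*(np.cos(t)-np.cos(.32)),1),"z",round(-130*(np.sin(t)-np.sin(.32)),1))
E
```

```text
6.95 [0.62149904 0.07106918 0.07402563] [-7.49014494  0.49300142  8.16563585] 0.21019316947376313 29.00471180677414
0.12536371696794474 -0.11120088533654982
0.0 y 0.0 z -0.0
0.125 y -6.1 z -15.1
0.25 y -14.0 z -29.3
0.375 y -23.6 z -42.4
0.5 y -34.7 z -54.2
0.625 y -47.3 z -64.5
0.75 y -61.0 z -73.1
0.875 y -75.7 z -80.0
1.0 y -91.1 z -85.0
1.125 y -107.1 z -88.1
1.25 y -123.3 z -89.1
```

View pics/s5.png

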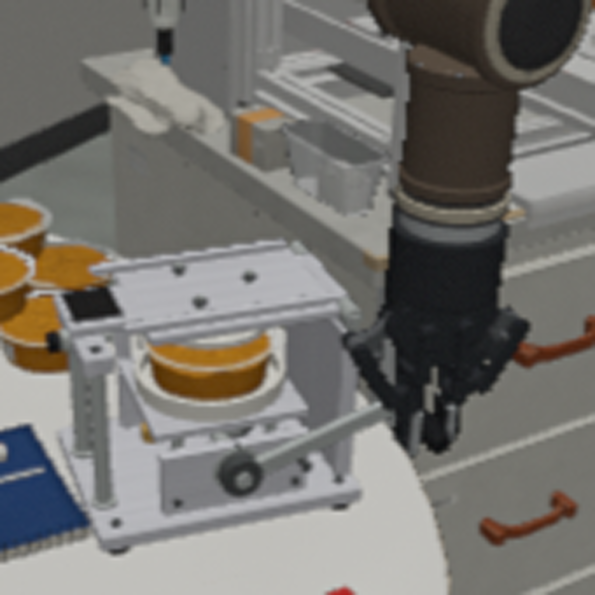

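The gripper holds the bar (opening 0.21, about 18 mm, 29 N), and the picture shows the fingers round the grip at (425,410). Swinging the lever up along the arc.

>>> arm_command --deltas '[[[0, -3, -9, 0, 0, 0, 0.1], [0, -7, -18, 0, 0, 0, 0.1], [0, -11, -26, 0, 0, 0, 0.1], [0, -15, -32, 0, 0, 0, 0.1], [0, -20, -39, 0, 0, 0, 0.1], [0, -25, -45, 0, 0, 0, 0.1], [0, -30, -51, 0, 0, 0, 0.1], [0, -36, -57, 0, 0, 0, 0.1]]]' --grip_force 25

```text
clock: 7.8
tcp_pos: [0.5889, 0.0752, 0.1315]
tcp_rot: [0.001, 0.749, 0.663, 0.001]
force: [3.9, 2.1, -6.8]
gripper_width: 0.21
gripper_force: 24.7
```

>>> arm_command --deltas '[[[0, -6, -5, 0, 0, 0, 0.1], [0, -12, -10, 0, 0, 0, 0.1], [0, -19, -15, 0, 0, 0, 0.1], [0, -26, -19, 0, 0, 0, 0.1], [0, -33, -23, 0, 0, 0, 0.1], [0, -40, -26, 0, 0, 0, 0.1], [0, -40, -26, 0, 0, 0, 0.1]]]'

```text
clock: 8.5
tcp_pos: [0.5519, 0.0799, 0.16]
tcp_rot: [0.004, 0.749, 0.663, 0.004]
force: [6.9, 0.3, -1.6]
gripper_width: 0.21
gripper_force: 25.3
```

>>> arm_command --deltas '[[[0, -7, -2, 0, 0, 0, 0.1], [0, -14, -4, 0, 0, 0, 0.1], [0, -22, -6, 0, 0, 0, 0.1], [0, -30, -8, 0, 0, 0, 0.1], [0, -38, -9, 0, 0, 0, 0.1], [0, -46, -9, 0, 0, 0, 0.1], [0, -50, -9, 0, 0, 0, 0.1], [0, -50, -9, 0, 0, 0, 0.1]]]'

```text
clock: 9.3
tcp_pos: [0.5063, 0.0857, 0.1725]
tcp_rot: [0.007, 0.749, 0.663, 0.007]
force: [6.9, -1.2, 9.9]
gripper_width: 0.206
gripper_force: 24.9
```

```bash
python3 - <<'E'
from h import *
v=[.5106,.1967,-.122]
f=vision.grab_frame("side");cv2.imwrite("pics/s6.png",cv2.resize(f[90:260,240:410,::-1],(595,595),interpolation=cv2.INTER_CUBIC))
s=bot.observe();print(s["clock"],s["tcp_pos"],s["force"])
c,sn=np.cos(v[2]),np.sin(v[2])
a0=np.array([0.62149904,0.07106918,0.07402563]);d=s["tcp_pos"]-a0
dx=c*d[0]+sn*d[1];print("moved back",dx,"up",d[2],"angle est",np.arctan2(.130*np.sin(.32)+d[2],.130*np.cos(.32)+dx)-.32)
E
```

```text
9.35 [0.50643077 0.08567587 0.17245679] [ 6.19212396 -0.56359381  9.20495068]
moved back -0.11599058854500757 up 0.09843115981101706 angle est 1.197661205474254
```

View pics/s6.png

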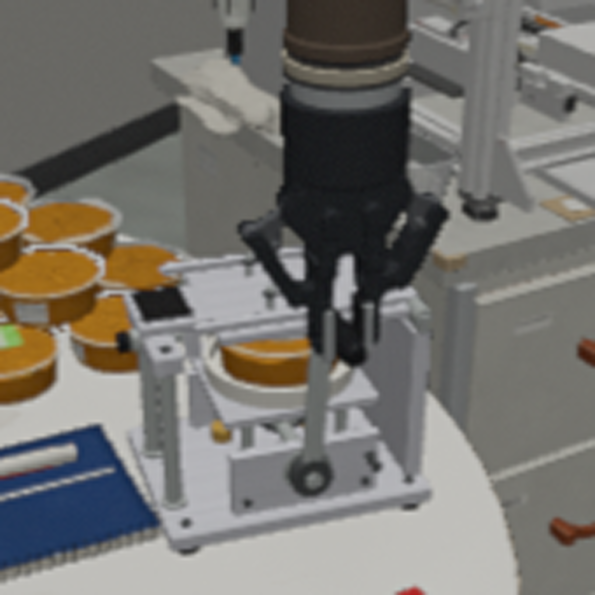

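The lever looks nearly upright in the crop, running from the shaft (312,473) to the grip (325,310). The estimate is about 1.20 rad, so I'll move 7 mm further forward.

>>> arm_command --deltas '[[[0, -2, -1, 0, 0, 0, 0.1], [0, -4, -2, 0, 0, 0, 0.1], [0, -6, -2, 0, 0, 0, 0.1], [0, -7, -2, 0, 0, 0, 0.1], [0, -7, -2, 0, 0, 0, 0.1], [0, -7, -2, 0, 0, 0, 0.1], [0, -7, -2, 0, 0, 0, 0.1]]]'

```text
clock: 10.05
tcp_pos: [0.4987, 0.0867, 0.1732]
tcp_rot: [0.006, 0.749, 0.663, 0.007]
force: [7.4, -0.1, 5.7]
gripper_width: 0.209
gripper_force: 24.6
```

```bash
python3 - <<'E'
from h import *
v=[.5106,.1967,-.122];c,sn=np.cos(v[2]),np.sin(v[2])
f=vision.grab_frame("side");cv2.imwrite("pics/s7.png",f[:,:,::-1])
w=vision.grab_frame("wrist")
cv2.imwrite("pics/both.png",np.hstack([cv2.resize(f[135:245,280:360,::-1],(436,600),interpolation=cv2.INTER_CUBIC),cv2.resize(w[100:310,250:376,::-1],(360,600))]))
s=bot.observe();q=s["tcp_rot"];A=R.from_quat([*q[1:],q[0]]);print(s["clock"],s["tcp_pos"],s["force"],s["dq"].round(3),s["gripper_width"],A.as_matrix()[:,2])
d=s["tcp_pos"][:2]-v[:2];print("press x",c*d[0]+sn*d[1],-sn*d[0]+c*d[1])
p=vision.camera_params("side")
for n,pt in(("shaft",(0,-.09,.052)),("up",(0,-.083,.14)),("1.13",(-.088*np.cos(.32+1.13)*-1,-.083,.052+.088*np.sin(1.45)))):
    X=press(v,pt);E=p["extrinsics"];k=p["camera_matrix"]@(E[:3,:3].T@(X-E[:3,3]));print(n,k[:2]/k[2],(k[:2]/k[2]-[280,135])*5.45)
E
```

```text
10.15 [0.4987081  0.08663832 0.17321186] [ 7.16070728 -0.03869169  6.73981188] [ 0.001  0.001 -0.    -0.003 -0.001 -0.   ] 0.21209372129120643 [ 1.76615193e-02  1.71974744e-05 -9.99844023e-01]
press x 0.001590729760984082 -0.11069083671694453
shaft [329.92631814 230.152498  ] [272.09843386 518.58111408]
up [329.52306572 198.26647549] [269.90070819 344.80229141]
1.13 [333.76891647 197.77556172] [293.04059478 342.12681137]
```

View pics/both.png

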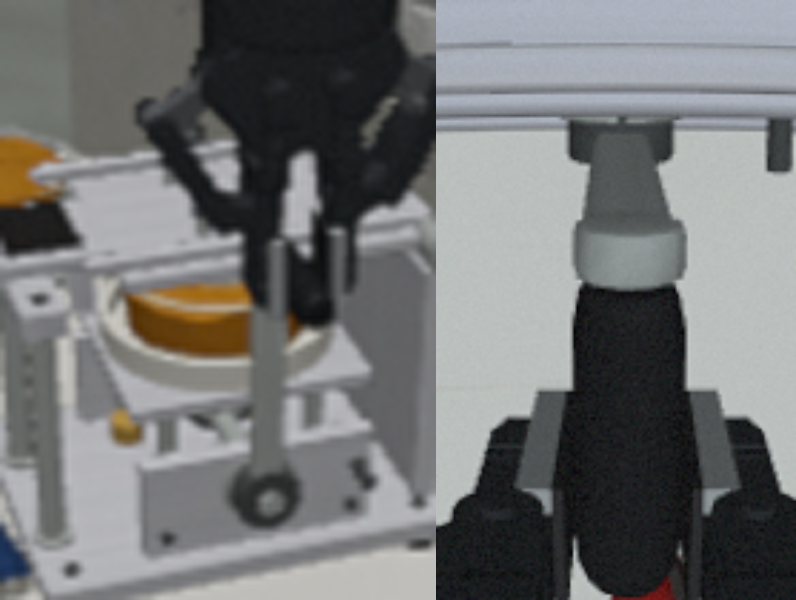

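The lever appears vertical: shaft at (266,495), lever at (268,344), and an upright lever should show at column 270. The grip is held, the cover is shut, and the fingers are clear of it. Handing in.

```bash
python3 -c "
from bench import job_done
print(job_done())"
```

```text
the job is handed in; nothing more can be done
None
```

I handed in the job at about 10 s of the 48 s: the cover is latched shut and untouched, and the gripper is holding the lever within about 0.05 rad of upright. The squeeze on the lid was not measured, and the judge returned no result.

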